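# Clamp the sheet in the guillotine through the guard windows

## Task

Clamp the brass sheet in the bench guillotine: reach with the fingertips down through each of the two windows in the yellow guard and press that hold-down lever's red paddle fully down to its stop, so that both levers stay down, either one first. Do not touch the guard or the edges of its windows, and do not shift the sheet. Nothing is to be picked up: leave everything else on the bench where it is, and draw the fingers back out when both levers are down.

Things in the scene. Friction and masses are not known exactly. Their poses are not given: they have to be found in the camera images.
- shear: Bench guillotine, fixed: dark cast side frames, steel bed (top 85 mm above the bench), 400 mm wide. Origin: its underside, under mid-bed; x from the robot's side to its rear, y to the robot's left, z up. Blade beam behind the guard, local x +22 to +50 mm, top 151 mm above the bench; thin hand lever parked back at its right, local x +60 to +200, y -200, up to 325 mm high.
- guard: The guillotine's fixed guard: folded yellow steel sheet 3 mm thick, flat top 149 mm above the bench, local x -127 to +20 mm, y -154 to +154, with a front apron down to 14 mm above the bed. Two rectangular windows with black edge trim (1.5 mm proud) open straight up in its top; no other opening leads to the levers. Origin and axes as shear.
- window_left (a point): Centre of the left-hand (+y) guard window, in the plane of the guard's top face (149 mm above the bench). Clear opening inside the trim: 73 mm along the guard's x, 81 mm along its y. Axes as the guillotine's.
- window_right (a point): The same for the right-hand (-y) guard window, 150 mm from the left one.
- paddle_left (a point): Centre of the top of the red paddle (26 mm along the lever, 34 wide, 12 thick) on the left hold-down lever, under the middle of the left window. Pivot: along the guillotine's y, 55 mm behind the paddle (+x), 118 mm above the bench. The paddle's top is about 9 mm below the guard's top when fully up, 33 mm below it (116 mm above the bench) when fully down; push straight down.
- paddle_right (a point): The same for the right-hand hold-down lever, below the middle of the right window.
- clamp_left (a joint): Angle of the left-hand hold-down lever: 0 rad fully up (foot off the sheet), 0.45 rad fully down against its stop (sheet clamped). Stiff: it takes about 5 to 6 N on the paddle to move, and stays where it is left. May start a little below fully up.
- clamp_right (a joint): The same for the right-hand hold-down lever.
- sheet: Loose brass sheet, 200 mm (x) by 220 mm (y) by 2 mm, 0.5 to 1 kg, lying on the bed squared to the fence, its rear part under the guard and both clamping feet. Origin at the centre of its underside.
- offcut: Loose brass offcut 26 x 40 x 4 mm, lying on the bed in front of the guard, right of the sheet. Origin at the centre of its underside.
- jar: Loose glass jar with a steel lid, 64 mm across, 75 mm high, on the bench left of the guillotine. Origin at the centre of its underside.
- oiler: Loose copper oil can, 54 mm across, 120 mm high to its thin spout, on the bench right of the guillotine. Origin at the centre of its underside.
- mug: Loose white mug, 80 mm across, 95 mm high, on the right of the bench. Origin at the centre of its underside.
- hammer: Loose hammer, about 280 mm long, lying on the left of the bench.
- pliers: Loose pliers with yellow grips, about 150 mm long, 12 mm high, lying on the bench at the left front corner of the guillotine. Origin at the joint, underside.
- charcoal: Loose charcoal soldering block 90 x 55 x 30 mm on the pale soldering board at the right of the bench. Origin at the centre of its underside.

How it is judged:
At the end, for the whole second after the job is handed in: Both hold-down levers rest fully down (each joint above 0.39 rad of 0.45), the brass sheet within 6 mm of where it lay, every other loose thing within 20 mm of where it stood, and the robot clear of everything (value of joint each of clamp_left, clamp_right above 0.39 rad and velocity of joint each of clamp_left, clamp_right below 0.05 rad/s and distance of sheet from where it was at the start of the episode below 0.006 m and distance of each of offcut, jar, oiler, mug, hammer, pliers, charcoal from where it was at the start of the episode below 0.02 m); the robot touches nothing.
It fails at once if the guard was touched (contact force between any of the fingers, the arm and guard above 0.2 N).
It fails at once if the brass sheet was shifted or lifted (over 6 mm) (distance of sheet from where it was at the start of the episode above 0.006 m).
It fails at once if another loose thing was picked up or knocked (moved over 20 mm) (distance of any of offcut, jar, oiler, mug, hammer, pliers, charcoal from where it was at the start of the episode above 0.02 m).
It also fails if it takes over 35 s, if anything falls off the work surface, if the arm or the gripper's body presses on something with over 40 N, if the wrist force passes 120 N, or if a joint passes its speed limit or range.

## Robot

A 6-joint arm with a two-finger parallel gripper is mounted at the origin on the work surface. World frame = base frame: x ahead of the robot, y to its left, z up, the work surface at z = 0. Lengths are in m, angles in rad, forces in N, time in s.
With the tool pointing down it reaches from about 0.4 to 0.825 m from the base axis. Payload 7 kg.
Tool frame: the origin (TCP) lies on the centre line of the jaws, within the pads' length; the fingertips stand 22 mm ahead of it and the grasp point (between the pads) lies 3 mm ahead of it; z points along the fingers, y is the line along which they close (so a half turn about z gives the same grasp; the last joint's range is limited). The gripper opens to 88 mm and grips with 3 to 60 N. Pads are 19 mm wide; open, the fingers measure 130 mm over their backs; the gripper's body (78 mm by 193 mm) begins 47 mm behind the grasp point.
Start: joints at [1.555, 0.359, 0.012, 0, -1.224, -0.288], TCP at [0.202, 0.644, 0.249] pointing down, gripper open.
Joint ranges: [-3.07, 3.07], [-1.43, 2.12], [-1.02, 1.25], [-3.03, 1.67], [-3.05, -0], [-3.03, 3.03]. Speed limits (rad/s): [2.39, 2.39, 3.01, 3.14, 3.14, 3.14].

## Interface

Orientations are given as [roll, pitch, yaw] about the fixed x, y, z axes, in that order (R = Rz(yaw) Ry(pitch) Rx(roll)).
In Python, from station import monitor, viewer, order gives the robot as it stands. The module is installed in compiled form; this text tells all that it offers.
- The arm moves only by the tool servo_tool, never from a script. Its argument "targets" is a list of rows, each an object with "angular": the turn, a rotation vector about the tool's x, y, z in degrees, a list of three; "xyz": the shift along the tool's x, y, z in cm, a list of three; "claw": the finger opening in cm, from 0 to 8.76. A call has 1 to 20 rows; each row shifts and turns the commanded pose from where the row before left it, along the tool's axes as they then stand; what a row does not reach is not made up. A row lasts 1/10 s, in which the tool goes at most 50 mm and 8.59 degrees, less where a joint would pass 70% of its speed; a pose out of reach is approached as far as the arm can. A call is refused whole if a number of a shift passes 5 or a number of a turn 8.59, either way. A call with a gripper value outside its range is refused whole. The fingers move at their own pace and stop on an object; "force" is the grip in N (left out, the last holds). Time passes only in rows, so rows that do not move let the fingers close. It gives the time, the measured TCP pose, the force, the opening and the grip force at its end, in the units of the state.
- monitor.get_state(): the state, without advancing time (a new reading comes with each control period).
- viewer.grab_frame(name): name is "scene" or "top"; returns a dict with "color" (480x640x3 uint8, blue, green, red), "fovy" (degrees; the focal length in pixels is half the picture's height over the tangent of half this angle, whatever the lens; pixels are square), "cx", "cy" (the principal point, pixels), "R" (3x3) and "t" (3): a world point X has camera coordinates R X + t. Camera axes: x right, y down, z forward; pixel columns grow to the right and rows downward; lengths in m; the calibration is good to about 2 mm. A picture is of the moment at which its call begins. There is no depth.
- order.job_done(): hands the job in; it is judged then, once.
The state is a dict: "t": time; "q": joint angles; "qd": joint speeds; "joint_efforts": joint torques, N m; "eef_pos": TCP position; "ee_rot": TCP orientation; "force": force on the tool from outside, world axes, zero at the start; "moment": the same for the moment, N m; "width": finger opening in m; "gripper_force": force on a finger pad.
Only numpy, scipy, OpenCV 4.12 (cv2) and the standard library are available. Lean on these libraries where they do the work, as an engineer would, in place of code of your own. Each camera call takes 0.05 s, during which the arm holds its last target. There are 200 camera calls.

## Working session

There is one attempt and no reset: what is moved stays moved. The work goes in short steps, Python scripts to look and compute and a tool call to move; the robot and the scene stay as the last step left them, time stands still between calls to the robot, and variables do not carry over. Pictures are saved under pics/ and viewed, at most 10 in all, crops included, and the job is handed in when it is done.

Besides the shell and the picture viewer there is one more tool, called after "Request:" by a JSON object that holds its "api" and its "payload". servo_tool: Moves the arm, as the interface text tells. Its arguments: {"type":"object","properties":{"targets":{"type":"array"},"force":{"type":"number"}},"required":["targets"]}

```bash
mkdir -p pics
python3 - <<'E'
from station import monitor, viewer
import cv2,pickle
s=monitor.get_state();print({k:s[k] for k in('t','eef_pos','ee_rot','force','width')})
for n in('scene','top'):
    f=viewer.grab_frame(n);cv2.imwrite(f'pics/{n}0.png',f['color']);pickle.dump(f,open(f'{n}0.pkl','wb'))
    print(n,f['fovy'],f['cx'],f['cy'],f['R'],f['t'])
E
```

```text
{'t': 0.0, 'eef_pos': array([0.20182592, 0.64366042, 0.24764372]), 'ee_rot': array([ 3.13996574e+00, -1.47775540e-04, -3.03971959e-01]), 'force': array([ 0.50478796, -0.33339245, -0.29390379]), 'width': 0.08757243139065553}
scene 42.21833934326098 322.2502636933746 247.09874376167733 [[ 0.82885602  0.55920954 -0.01680438]
 [ 0.44463754 -0.67667372 -0.58686467]
 [-0.33955141  0.47895445 -0.80951064]] [-0.39230336 -0.16536278  2.15288621]
top 47.723321739394976 327.4843742529427 234.7257211468513 [[-0.00240694 -0.99998023  0.00580901]
 [-0.98177995  0.00125929 -0.19001721]
 [ 0.19000613 -0.00616053 -0.98176358]] [0.0028097  0.49490118 1.56139483]
```

View pics/scene0.png

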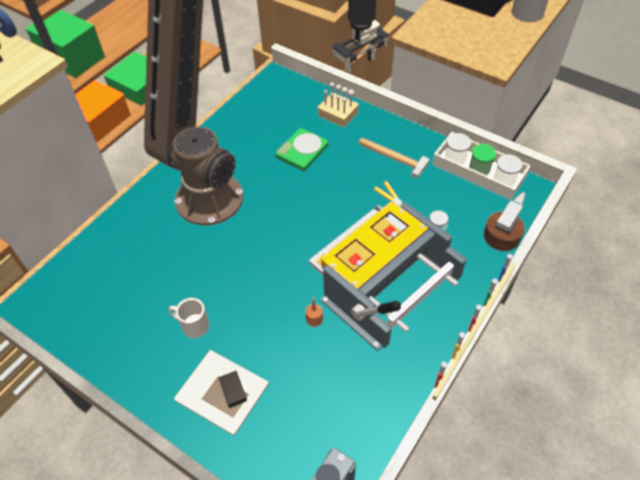

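View pics/top0.png

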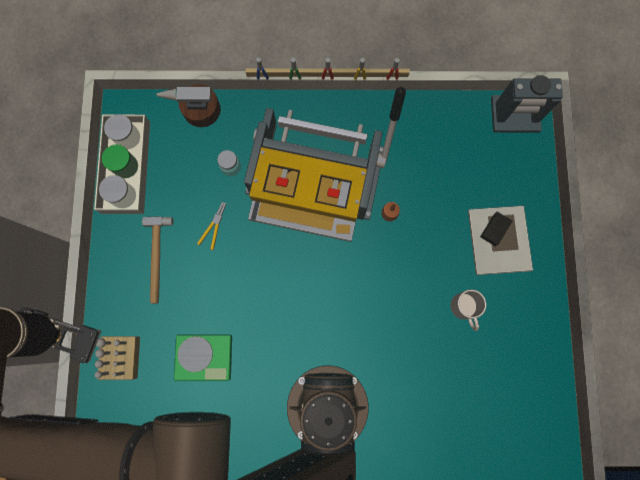

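The pictures show the guard at about (310,183) in the top view, windows near (282,181) and (335,191), with red paddles inside. In the scene view the windows are near (390,227) and (354,255). Now I measure them.

```bash
cat > h.py <<'E'
import numpy as np,cv2
def ray(f,uv):
    F=240/np.tan(np.radians(f['fovy'])/2); R=np.array(f['R']);t=np.array(f['t'])
    d=R.T@np.array([(uv[0]-f['cx'])/F,(uv[1]-f['cy'])/F,1]); return -R.T@t,d
def plane(f,uv,z):
    c,d=ray(f,uv); return c+d*(z-c[2])/d[2]
def proj(f,X):
    F=240/np.tan(np.radians(f['fovy'])/2); p=np.array(f['R'])@X+np.array(f['t']); return F*p[:2]/p[2]+[f['cx'],f['cy']]
def tri(a,ua,b,ub):
    c1,d1=ray(a,ua);c2,d2=ray(b,ub);k=np.linalg.lstsq(np.c_[d1,-d2],c2-c1,rcond=None)[0]
    p,q=c1+k[0]*d1,c2+k[1]*d2;return (p+q)/2,np.linalg.norm(p-q)
E
python3 - <<'E'
import pickle;from h import *
C={}
for n,roi in(('top',(235,135,385,235)),('scene',(300,190,440,300))):
    f=pickle.load(open(n+'0.pkl','rb'));im=f['color'];hsv=cv2.cvtColor(im,cv2.COLOR_BGR2HSV)
    x0,y0,x1,y1=roi;roim=np.zeros(im.shape[:2],np.uint8);roim[y0:y1,x0:x1]=255
    y=cv2.inRange(hsv,(20,200,150),(32,255,255))&roim
    r=(cv2.inRange(hsv,(0,170,120),(6,255,255))|cv2.inRange(hsv,(174,170,120),(180,255,255)))&roim
    cs,h=cv2.findContours(y,cv2.RETR_CCOMP,cv2.CHAIN_APPROX_NONE)
    for c,hh in zip(cs,h[0]):
        a=cv2.contourArea(c)
        if a<150: continue
        P=np.array([plane(f,p[0],.149)[:2]*1000 for p in c.astype(float)]).astype(np.float32)
        (cx,cy),wh,an=cv2.minAreaRect(P)
        print(n,'hole' if hh[3]>=0 else 'outer',a,'world',np.round((cx,cy),1),np.round(wh,1),round(an,1))
        if hh[3]>=0: print('  px',np.round(cv2.minAreaRect(c)[0],1))
    nn,_,st,ce=cv2.connectedComponentsWithStats(r)
    for i in range(1,nn):
        if st[i,4]>15: print(n,'red',st[i],ce[i].round(1),[plane(f,ce[i],z)[:2].round(4) for z in(.14,.13)])
    x0,y0,x1,y1=roi; cv2.imwrite(f'pics/{n}c.png',cv2.resize(im[y0:y1,x0:x1],None,fx=5,fy=5,interpolation=cv2.INTER_CUBIC))
E
```

```text
top outer 5053.0 world [627.5  57.6] [305.7 145.5] 77.8
top hole 1040.5 world [600.3 -13.2] [98.7 93. ] 77.9
  px [333.  191.2]
top hole 1043.0 world [632.1 133.5] [98.8 93.2] 77.7
  px [280.9 180.4]
top red [276 177  12  10  84] [281.5 181.5] [array([0.6314, 0.133 ]), array([0.6344, 0.1338])]
top red [327 188  12  10  85] [332.8 192.5] [array([ 0.5989, -0.0128]), array([ 0.6016, -0.013 ])]
scene outer 3765.0 world [626.3  55. ] [310.9 144.1] 78.0
scene hole 754.5 world [598.5 -12.5] [95.7 88.2] 78.3
  px [354.3 254.3]
scene hole 691.0 world [630.3 134.7] [96.3 88.8] 78.4
  px [389. 226.]
scene red [385 226  10   9  50] [389.  229.7] [array([0.6336, 0.1287]), array([0.6303, 0.1358])]
scene red [350 254  10  10  56] [354.2 258.4] [array([ 0.6022, -0.019 ]), array([ 0.5986, -0.013 ])]
```

View pics/topc.png

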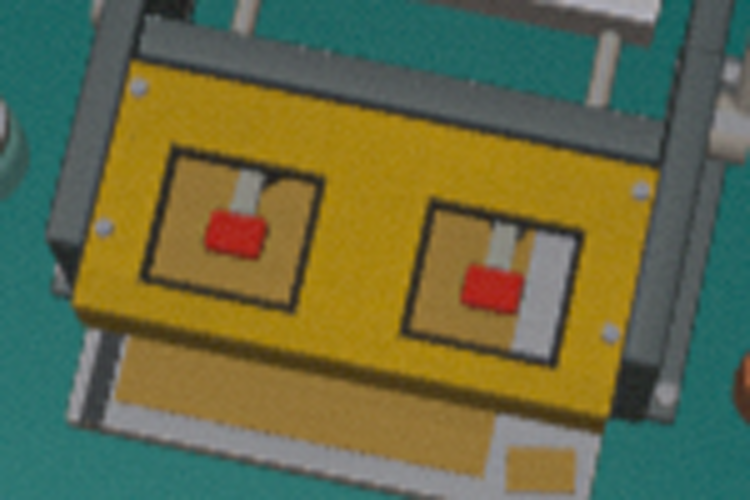

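View pics/scenec.png

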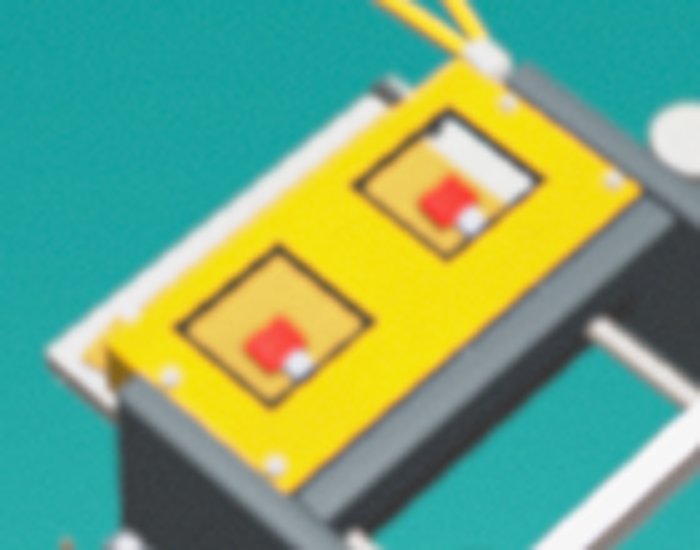

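Both views agree to about 2 mm:

| | x | y |
|---|---|---|
| Left window | 0.631 | 0.134 |
| Right window | 0.5995 | -0.013 |

The windows are 150 mm apart, as specified, and the guillotine yaw is -12.1°. The paddles triangulate under the window centres.

I'll close the fingers and put the jaw line along the guillotine's x (yaw -102.1°). That keeps the body off the side frames and the hand lever.

Request:
{"api": "servo_tool", "payload": {"targets": [{"xyz": [3.51, 2.24, 0], "angular": [0, 0, 0], "claw": 0}, {"xyz": [3.51, 2.24, 0], "angular": [0, 0, 0], "claw": 0}, {"xyz": [3.51, 2.24, 0], "angular": [0, 0, 0], "claw": 0}, {"xyz": [3.51, 2.24, 0], "angular": [0, 0, 0], "claw": 0}, {"xyz": [3.51, 2.24, 0], "angular": [0, 0, 0], "claw": 0}, {"xyz": [3.51, 2.24, 0], "angular": [0, 0, 0], "claw": 0}, {"xyz": [3.51, 2.24, 0], "angular": [0, 0, 0], "claw": 0}, {"xyz": [3.51, 2.24, 0], "angular": [0, 0, 0], "claw": 0}, {"xyz": [3.51, 2.24, 0], "angular": [0, 0, 0], "claw": 0}, {"xyz": [3.51, 2.24, 0], "angular": [0, 0, 0], "claw": 0}, {"xyz": [3.51, 2.24, 0], "angular": [0, 0, 0], "claw": 0}, {"xyz": [3.51, 2.24, 0], "angular": [0, 0, 0], "claw": 0}, {"xyz": [3.51, 2.24, 0], "angular": [0, 0, 0], "claw": 0}, {"xyz": [3.51, 2.24, 0], "angular": [0, 0, 0], "claw": 0}, {"xyz": [3.51, 2.24, 0], "angular": [0, 0, 0], "claw": 0}, {"xyz": [3.51, 2.24, 0], "angular": [0, 0, 0], "claw": 0}]}}

```text
t: 1.7
eef_pos: [0.6313, 0.1326, 0.2482]
ee_rot: [3.141, 0.0, -0.304]
force: [-0.3, 0.1, 0.6]
width: 0.0003
gripper_force: 0.0
```

Request:
{"api": "servo_tool", "payload": {"targets": [{"xyz": [0, 0, 0], "angular": [0, 0, 8.47], "claw": 0}, {"xyz": [0, 0, 0], "angular": [0, 0, 8.47], "claw": 0}, {"xyz": [0, 0, 0], "angular": [0, 0, 8.47], "claw": 0}, {"xyz": [0, 0, 0], "angular": [0, 0, 8.47], "claw": 0}, {"xyz": [0, 0, 0], "angular": [0, 0, 8.47], "claw": 0}, {"xyz": [0, 0, 0], "angular": [0, 0, 8.47], "claw": 0}, {"xyz": [0, 0, 0], "angular": [0, 0, 8.47], "claw": 0}, {"xyz": [0, 0, 0], "angular": [0, 0, 8.47], "claw": 0}, {"xyz": [0, 0, 0], "angular": [0, 0, 8.47], "claw": 0}, {"xyz": [0, 0, 0], "angular": [0, 0, 8.47], "claw": 0}, {"xyz": [0, 0, 0], "angular": [0, 0, 0], "claw": 0}, {"xyz": [0, 0, 0], "angular": [0, 0, 0], "claw": 0}]}}

```text
t: 2.9
eef_pos: [0.6305, 0.134, 0.2482]
ee_rot: [3.141, -0.0, -1.778]
force: [-0.4, -0.8, -0.6]
width: 0.0004
gripper_force: 0.0
```

Request:
{"api": "servo_tool", "payload": {"targets": [{"xyz": [0, 0, 2], "angular": [0, 0, 0], "claw": 0}, {"xyz": [0, 0, 2], "angular": [0, 0, 0], "claw": 0}, {"xyz": [0, 0, 2], "angular": [0, 0, 0], "claw": 0}, {"xyz": [0, 0, 0], "angular": [0, 0, 0], "claw": 0}]}}

```text
t: 3.3
eef_pos: [0.6289, 0.1335, 0.1855]
ee_rot: [3.137, -0.003, -1.779]
force: [-0.4, -0.3, 0.2]
width: 0.0004
gripper_force: 0.0
```

Run:
```python
from station import viewer
import cv2,numpy as np
a=viewer.grab_frame('scene')['color'][180:300,300:460];b=viewer.grab_frame('top')['color'][115:235,230:390]
cv2.imwrite('pics/d1.png',cv2.resize(np.vstack([a,b])[:,:],None,fx=2.5,fy=2.5,interpolation=cv2.INTER_CUBIC))
```

```text
(no output)
```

View pics/d1.png

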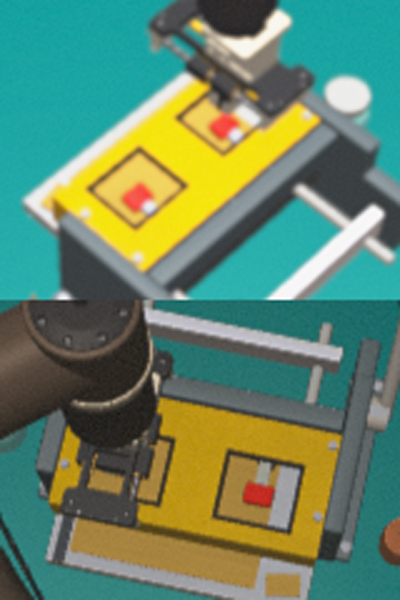

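The fingers (scene crop about (232,100)) hang over the left window just above the paddle, with clear space all round. Next I nudge +2 mm in x and press in steps.

Request:
{"api": "servo_tool", "payload": {"targets": [{"xyz": [0, -0.2, 0], "angular": [0, 0, 0], "claw": 0}, {"xyz": [0, 0, 0.5], "angular": [0, 0, 0], "claw": 0}, {"xyz": [0, 0, 0.5], "angular": [0, 0, 0], "claw": 0}, {"xyz": [0, 0, 0.5], "angular": [0, 0, 0], "claw": 0}, {"xyz": [0, 0, 0.5], "angular": [0, 0, 0], "claw": 0}, {"xyz": [0, 0, 0.5], "angular": [0, 0, 0], "claw": 0}, {"xyz": [0, 0, 0.5], "angular": [0, 0, 0], "claw": 0}, {"xyz": [0, 0, 0], "angular": [0, 0, 0], "claw": 0}]}}

```text
t: 4.2
eef_pos: [0.6323, 0.1337, 0.158]
ee_rot: [3.141, -0.0, -1.782]
force: [0.3, 0.2, -0.3]
width: 0.0006
gripper_force: 0.0
```

Request:
{"api": "servo_tool", "payload": {"targets": [{"xyz": [0, 0, 0.4], "angular": [0, 0, 0], "claw": 0}, {"xyz": [0, 0, 0.3], "angular": [0, 0, 0], "claw": 0}, {"xyz": [0, 0, 0.3], "angular": [0, 0, 0], "claw": 0}, {"xyz": [0, 0, 0], "angular": [0, 0, 0], "claw": 0}]}}

```text
t: 4.6
eef_pos: [0.6324, 0.1337, 0.1481]
ee_rot: [3.141, -0.0, -1.782]
force: [-1.0, 0.3, 0.5]
width: 0.0006
gripper_force: 0.3
```

Request:
{"api": "servo_tool", "payload": {"targets": [{"xyz": [0, 0, 0.3], "angular": [0, 0, 0], "claw": 0}, {"xyz": [0, 0, 0.3], "angular": [0, 0, 0], "claw": 0}, {"xyz": [0, 0, 0.3], "angular": [0, 0, 0], "claw": 0}]}}

```text
t: 4.9
eef_pos: [0.6325, 0.1338, 0.1399]
ee_rot: [-3.142, 0.0, -1.782]
force: [-4.0, 1.2, 10.9]
width: 0.0006
gripper_force: 5.8
```

Request:
{"api": "servo_tool", "payload": {"targets": [{"xyz": [0, 0, 0.2], "angular": [0, 0, 0], "claw": 0}, {"xyz": [0, 0, 0.1], "angular": [0, 0, 0], "claw": 0}, {"xyz": [0, 0, 0], "angular": [0, 0, 0], "claw": 0}]}}

```text
t: 5.2
eef_pos: [0.6326, 0.1337, 0.139]
ee_rot: [-3.14, 0.0, -1.781]
force: [-9.9, 0.8, 19.4]
width: 0.0004
gripper_force: 10.3
```

Stalled at tip height 0.117 (stop expected at 0.116). I withdraw, move to the right window, and check the left paddle there.

Request:
{"api": "servo_tool", "payload": {"targets": [{"xyz": [0, 0, -0.5], "angular": [0, 0, 0], "claw": 0}, {"xyz": [0, 0, -1], "angular": [0, 0, 0], "claw": 0}, {"xyz": [0, 0, -2], "angular": [0, 0, 0], "claw": 0}, {"xyz": [0, 0, -2], "angular": [0, 0, 0], "claw": 0}, {"xyz": [0, 0, -2], "angular": [0, 0, 0], "claw": 0}, {"xyz": [0, 0, 0], "angular": [0, 0, 0], "claw": 0}, {"xyz": [3, 0, 0], "angular": [0, 0, 0], "claw": 0}, {"xyz": [3, 0, 0], "angular": [0, 0, 0], "claw": 0}, {"xyz": [3, 0, 0], "angular": [0, 0, 0], "claw": 0}, {"xyz": [3, 0, 0], "angular": [0, 0, 0], "claw": 0}, {"xyz": [3, 0, 0], "angular": [0, 0, 0], "claw": 0}, {"xyz": [0, 0, 0], "angular": [0, 0, 0], "claw": 0}]}}

```text
t: 6.4
eef_pos: [0.6001, -0.0159, 0.2112]
ee_rot: [3.141, -0.001, -1.785]
force: [0.9, 0.3, 0.7]
width: 0.0005
gripper_force: 0.0
```

Run:
```python
from station import viewer,monitor
from h import *
s=monitor.get_state();print(s['eef_pos'],s['ee_rot'],s['t'])
fs={}
ce={}
for n,(x0,y0,x1,y1) in(('top',(235,135,385,235)),('scene',(300,190,440,300))):
    f=fs[n]=viewer.grab_frame(n);im=f['color'];hsv=cv2.cvtColor(im,cv2.COLOR_BGR2HSV)
    r=cv2.inRange(hsv,(0,170,90),(6,255,255))|cv2.inRange(hsv,(174,170,90),(180,255,255))
    m=np.zeros_like(r);m[y0:y1,x0:x1]=255
    _,_,st,c=cv2.connectedComponentsWithStats(r&m)
    for i in range(1,len(st)):
        if st[i,4]>8:print(n,st[i],c[i].round(1))
a=fs['scene']['color'][180:300,300:460];b=fs['top']['color'][115:235,230:390]
cv2.imwrite('pics/d2.png',cv2.resize(np.vstack([a,b]),None,fx=2.5,fy=2.5,interpolation=cv2.INTER_CUBIC))
```

```text
[ 0.60009286 -0.01592828  0.21119795] [ 3.14079677e+00 -5.36005896e-04 -1.78495929e+00] 6.4
top [277 179  12  10  84] [282.2 184. ]
top [327 193  11   5  32] [332.4 194.7]
scene [387 231   6   3  13] [389.6 231.8]
scene [350 254  10  10  56] [354.2 258.4]
```

View pics/d2.png

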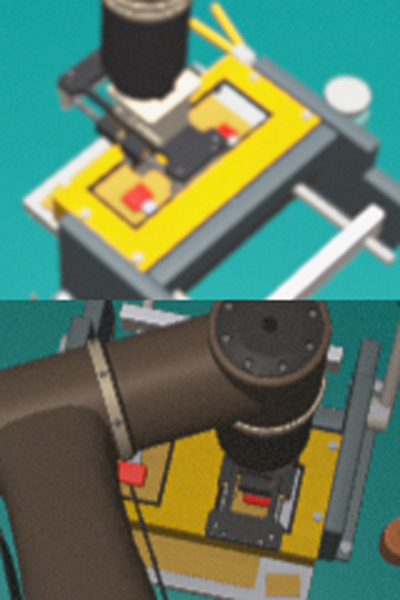

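The left paddle now sits visibly lower (top-view centroid moved 2.5 px), and the fingers are over the right window and clear. Next comes a small lateral trim and the descent at the right.

Request:
{"api": "servo_tool", "payload": {"targets": [{"xyz": [-0.28, 0.1, 0], "angular": [0, 0, 0], "claw": 0}, {"xyz": [0, 0, 1], "angular": [0, 0, 0], "claw": 0}, {"xyz": [0, 0, 1], "angular": [0, 0, 0], "claw": 0}, {"xyz": [0, 0, 1], "angular": [0, 0, 0], "claw": 0}, {"xyz": [0, 0, 0], "angular": [0, 0, 0], "claw": 0}]}}

```text
t: 7.0
eef_pos: [0.5995, -0.0099, 0.1791]
ee_rot: [3.138, -0.001, -1.782]
force: [-0.5, -0.8, -0.3]
width: 0.0005
gripper_force: 0.0
```

Request:
{"api": "servo_tool", "payload": {"targets": [{"xyz": [0.3, 0, 0], "angular": [0, 0, 0], "claw": 0}, {"xyz": [0, 0, 0.5], "angular": [0, 0, 0], "claw": 0}, {"xyz": [0, 0, 0.5], "angular": [0, 0, 0], "claw": 0}, {"xyz": [0, 0, 0.5], "angular": [0, 0, 0], "claw": 0}, {"xyz": [0, 0, 0.5], "angular": [0, 0, 0], "claw": 0}, {"xyz": [0, 0, 0.4], "angular": [0, 0, 0], "claw": 0}, {"xyz": [0, 0, 0.4], "angular": [0, 0, 0], "claw": 0}]}}

```text
t: 7.7
eef_pos: [0.5998, -0.013, 0.1535]
ee_rot: [3.141, -0.0, -1.782]
force: [-1.8, -0.3, 3.9]
width: 0.0002
gripper_force: 2.2
```

Request:
{"api": "servo_tool", "payload": {"targets": [{"xyz": [0, 0, 0.4], "angular": [0, 0, 0], "claw": 0}, {"xyz": [0, 0, 0.3], "angular": [0, 0, 0], "claw": 0}, {"xyz": [0, 0, 0.3], "angular": [0, 0, 0], "claw": 0}, {"xyz": [0, 0, 0.2], "angular": [0, 0, 0], "claw": 0}]}}

```text
t: 8.1
eef_pos: [0.5996, -0.013, 0.1413]
ee_rot: [3.141, -0.0, -1.782]
force: [-4.7, 1.4, 6.2]
width: 0.0006
gripper_force: 3.4
```

Request:
{"api": "servo_tool", "payload": {"targets": [{"xyz": [0, 0, 0.2], "angular": [0, 0, 0], "claw": 0}, {"xyz": [0, 0, 0.2], "angular": [0, 0, 0], "claw": 0}, {"xyz": [0, 0, 0.1], "angular": [0, 0, 0], "claw": 0}, {"xyz": [0, 0, 0], "angular": [0, 0, 0], "claw": 0}]}}

```text
t: 8.5
eef_pos: [0.5998, -0.013, 0.1387]
ee_rot: [-3.141, -0.0, -1.781]
force: [-13.1, 2.6, 22.2]
width: 0.0004
gripper_force: 11.6
```

The right lever stalled at the same height with 22 N, so it is at its stop. I withdraw and back off up and towards the robot for a check.

Request:
{"api": "servo_tool", "payload": {"targets": [{"xyz": [0, 0, -0.5], "angular": [0, 0, 0], "claw": 0}, {"xyz": [0, 0, -1], "angular": [0, 0, 0], "claw": 0}, {"xyz": [0, 0, -2], "angular": [0, 0, 0], "claw": 0}, {"xyz": [0, 0, -2], "angular": [0, 0, 0], "claw": 0}, {"xyz": [0, 0, -3], "angular": [0, 0, 0], "claw": 0}, {"xyz": [0, 0, -3], "angular": [0, 0, 0], "claw": 0}, {"xyz": [0, 3, -2], "angular": [0, 0, 0], "claw": 0}, {"xyz": [-1, 4, 0], "angular": [0, 0, 0], "claw": 0}, {"xyz": [-4, 2, 0], "angular": [0, 0, 0], "claw": 0}, {"xyz": [-4, 0, 0], "angular": [0, 0, 0], "claw": 0}, {"xyz": [-4, 0, 0], "angular": [0, 0, 0], "claw": 0}, {"xyz": [-4, 0, 0], "angular": [0, 0, 0], "claw": 0}, {"xyz": [-4, 0, 0], "angular": [0, 0, 0], "claw": 0}, {"xyz": [-4, 0, 0], "angular": [0, 0, 0], "claw": 0}, {"xyz": [-4, 0, 0], "angular": [0, 0, 0], "claw": 0}, {"xyz": [-4, 0, 0], "angular": [0, 0, 0], "claw": 0}, {"xyz": [-4, 0, 0], "angular": [0, 0, 0], "claw": 0}, {"xyz": [-4, 0, 0], "angular": [0, 0, 0], "claw": 0}, {"xyz": [0, 0, 0], "angular": [0, 0, 0], "claw": 0}, {"xyz": [0, 0, 0], "angular": [0, 0, 0], "claw": 0}]}}

```text
t: 10.5
eef_pos: [0.5981, 0.4077, 0.2703]
ee_rot: [3.141, -0.001, -1.781]
force: [-0.5, 0.8, -0.6]
width: 0.0007
gripper_force: 0.0
```

Run:
```python
from station import viewer,monitor
from h import *
import pickle
s=monitor.get_state();print(s['eef_pos'],s['force'],s['t'])
def reds(f,roi):
    x0,y0,x1,y1=roi;hsv=cv2.cvtColor(f['color'],cv2.COLOR_BGR2HSV)
    r=cv2.inRange(hsv,(0,170,90),(6,255,255))|cv2.inRange(hsv,(174,170,90),(180,255,255))
    m=np.zeros_like(r);m[y0:y1,x0:x1]=255
    _,_,st,c=cv2.connectedComponentsWithStats(r&m)
    return sorted([tuple(c[i]) for i in range(1,len(st)) if st[i,4]>20])
T=(235,135,385,235);S=(300,190,440,300)
fs={n:viewer.grab_frame(n) for n in('top','scene')};f0={n:pickle.load(open(n+'0.pkl','rb')) for n in('top','scene')}
for g in(f0,fs):
    a=reds(g['top'],T);b=reds(g['scene'],S)[::-1];print(len(a),len(b),np.round(a,1).tolist(),np.round(b,1).tolist())
    for u,v in zip(a,b):
        p,e=tri(g['top'],u,g['scene'],v);print(p.round(4),round(e,4))
a=fs['scene']['color'][150:330,270:510];b=fs['top']['color'][85:265,190:430]
cv2.imwrite('pics/d3.png',cv2.resize(np.vstack([a,b]),None,fx=1.6,fy=1.6,interpolation=cv2.INTER_CUBIC))
```

```text
[0.59807303 0.40771674 0.27034882] [-0.53237669  0.77654337 -0.5819758 ] 10.5
2 2 [[281.4, 181.5], [332.8, 192.6]] [[389.0, 229.7], [354.2, 258.4]]
[0.6323 0.133  0.1347] 0.0014
[ 0.6001 -0.0137  0.1325] 0.0019
2 2 [[282.0, 184.1], [332.6, 194.7]] [[387.5, 234.2], [353.5, 262.2]]
[0.6304 0.1324 0.1118] 0.0037
[ 0.599  -0.0137  0.1119] 0.0031
```

View pics/d3.png

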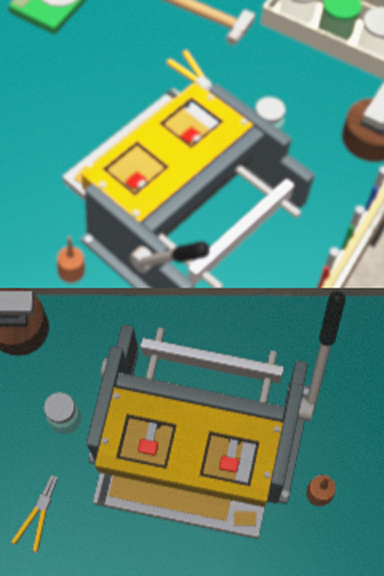

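Both paddles triangulate at z about 0.112, down by 21–23 mm and level with each other, so both are at their stop. The picture shows nothing else moved and the arm clear, so I hand the job in.

```bash
python3 -c "
from station import order
print(order.job_done())"
```

```text
the job is handed in; nothing more can be done
None
```

I pressed both hold-down levers to their stops and they stayed down in the last camera check; the arm is back out and clear, nothing else appears to have moved, and the job was handed in at about 10.6 s with no verdict returned.

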